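Bolt down the knife plate of a vegetable cutter

TASK

The knife plate of the sloped vegetable cutter has just been changed and its four black wing nuts are only finger tight. Tighten each nut clockwise, about half a turn, until it goes firm and no further, working in cross order: start with any nut, then the one diagonally opposite, then the other two, each brought firm before you go on, so that the plate seats evenly. Leave everything else on the bench where it stands, and let go of the nuts when you are done.

Things in the scene. Friction and masses are not known exactly. Their poses are not given: they have to be found in the camera images.
- cutter: sloped bench vegetable cutter, white, about 226 x 226 mm, fixed on four feet. Origin: on the table below its middle; z up; x horizontal, towards its high edge; y to its left. Its low edge faces the robot, give or take 25 degrees. On the middle of each side a steel socket, 22 mm high and up to 28 mm wide, stands on the bed at bed y = +-99 mm
- bed: the cutter's sloped bed. Origin: centre of its upper face, 160 mm above the table. z: the bed's normal, out of the face, leaning 30 degrees from vertical towards the low edge; x: up the slope; y: across it, to the left. Four studs stand along z at x = -74 (low) or +74 mm (high), y = +64 (left) or -64 mm (right)
- knife_plate: aluminium plate 184 x 164 x 8 mm under the nuts, with a 92 mm square knife grid in its middle. Origin: centre of its underside, 3 mm above the bed's face at the start and 1 mm when home; axes as the bed's. It rests on four sprung rubber seat pads and is drawn down by the nuts
- nut_low_left (a point): black wing nut at bed x = -74, y = +64 mm: a bar 12 mm thick, 30 mm tall, 36 mm long, with wings to 58 mm overall, on a hub 26 mm wide, 13 mm high. Point: on the axis, 28 mm above the plate; the bar reaches 16 mm below and 14 mm above it (wing tips 18). z out along the stud, x along the bar to the wing with the yellow mark, y through its thickness. Diagonal: nut_high_right
- nut_low_right (a point): wing nut at bed x = -74, y = -64 mm, like nut_low_left. All nuts tighten clockwise seen from above the plate (rotation about -z) and sink 4 mm a turn: the point is about 39 mm above the bed's face at the start, 37 mm when firm. Each goes firm after 150 to 210 degrees, every nut differently. Diagonal: nut_high_left
- nut_high_left (a point): wing nut at bed x = +74, y = +64 mm, like nut_low_left. All nuts run with a steady drag of 0.2 N m; at the firm point the torque jumps to 0.35 N m and from there climbs by 2.5 N m per radian; 23 degrees past firm is too far. Diagonal: nut_low_right
- nut_high_right (a point): wing nut at bed x = +74, y = -64 mm, like nut_low_left. All nuts stay where they are left; one turned past firm springs back to firm when let go. Diagonal: nut_low_left
- brush: hand brush lying to the right of the cutter; leave alone. Origin: centre of its underside
- spare_grid: spare knife grid in a red frame 112 mm square, 10 mm thick, lying to the left of the cutter; leave alone. Origin: centre of its underside
- bottle1: dark bottle with a pink cap, 74 mm in diameter, 267 mm high; leave alone. Origin: centre of its underside
- bottle2: dark bottle with a pink cap, 74 mm in diameter, 267 mm high; leave alone. Origin: centre of its underside
- bottle3: dark bottle with a pink cap, 74 mm in diameter, 267 mm high; leave alone. Origin: centre of its underside

How it is judged:
By the outcome, as a careful person would: the job done as asked, in the order asked, and still so for the second after the job is handed in, with the robot touching nothing.
It also fails if it takes over 72 s, if anything falls off the work surface, if the arm or the gripper's body presses on something with over 40 N, if the wrist force passes 120 N, or if a joint passes its speed limit or range.

ROBOT

A 6-joint arm with a two-finger parallel gripper is mounted at the origin on the work surface. World frame = base frame: x ahead of the robot, y to its left, z up, the work surface at z = 0. Lengths are in m, angles in rad, forces in N, time in s.
With the tool pointing down it reaches from about 0.35 to 0.775 m from the base axis. Payload 5.5 kg.
Tool frame: the origin (TCP) lies between the finger pads; the fingertips stand 14 mm ahead of it and the grasp point (between the pads) lies 5 mm behind it; z points along the fingers, y is the direction in which the jaws open and shut (so a half turn about z gives the same grasp; the last joint's range is limited). The gripper opens to 85 mm and grips with 20 to 120 N. Pads are 22 mm wide; open, the fingers measure 114 mm over their backs; the gripper's body (76 mm by 85 mm) begins 54 mm behind the grasp point. The pads swing forward as they close: fully open they stand 13 mm farther back than shut.
Start: joints at [-0.14, 0.313, 0.046, 1.304, 0, 1.431], TCP at [0.575, -0, 0.245] pointing down, gripper open.
Joint ranges: [-2.76, 2.76], [-0.86, 1.69], [-1.03, 1.26], [-2.2, 2.34], [-1.47, 1.5], [-3.14, 3.14]. Speed limits (rad/s): [2.57, 2.57, 3.14, 3.14, 3.14, 3.14].

INTERFACE

Orientations are given as a unit quaternion [x, y, z, w].
In Python, from station import * gives the robot as it stands.
- The arm moves only by the tool servo_tool, never from a script. Its argument "rows" is a list that holds one entry, the list of rows, each a list of 7 numbers: the shift along the tool's x, y, z scaled (see below), then the turn, a rotation vector about the tool's x, y, z scaled (see below), then the opening, from 0 (shut) to 1 (fully open). In form: [[[dx, dy, dz, rx, ry, rz, fingers], ...]]. A call has 1 to 20 rows; each row is the pose to reach, as a shift and turn from the pose commanded when the call began, along the tool's axes at that moment; what a row does not reach only later rows make up. The controller multiplies each number of a shift by 0.25 m and each number of a turn by 1.5 rad. A row lasts 1/10 s, in which the tool goes at most 50 mm and 8.59 degrees, less where a joint would pass 70% of its speed; a pose out of reach is approached as far as the arm can. A call with a number of a shift or a turn outside -1 to 1 is refused whole. A call with a gripper value outside its range is refused whole. The fingers move at their own pace and stop on an object; "newtons" is the grip in N (left out, the last holds). Time passes only in rows, so rows that repeat a pose let the fingers close. It gives the time, the measured TCP pose, the force and the opening at its end, in the units of the state.
- sense(): the state, without advancing time (a new reading comes with each control period).
- capture(name): name is "scene" or "side" or "wrist"; returns (picture, depth): 480x640x3 uint8, red, green, blue; 480x640 float32, m along the optical axis (not along the pixel's ray), 0 where there is no reading.
- camera_info(name): a dict with "fx", "fy", "cx", "cy" (pixels), "position" and "attitude" of the camera in the world. Camera axes: x right, y down, z forward; pixel columns grow to the right and rows downward; lengths in m; the calibration is good to about 2 mm. The wrist camera is an equidistant fisheye: a pixel r from the principal point sees the ray r / f radians off the axis. A picture is of the moment at which its call begins: read the wrist's pose just before it. camera_info takes no time and is no camera call; for the wrist camera it gives the pose at the moment of the call.
- close_job(): hands the job in, once; it reports no verdict.
The state is a dict: "clock": time; "joint_pos": joint angles; "qd": joint speeds; "joint_torque": joint torques, N m; "ee_pos": TCP position; "eef_rot": TCP orientation; "contact_force": force on the tool from outside, world axes, zero at the start; "moment": the same for the moment, N m; "width": finger opening in m.
Only numpy, scipy, OpenCV 4.12 (cv2) and the standard library are available. Lean on these libraries where they do the work, as an engineer would, in place of code of your own. Each camera call takes 0.05 s, during which the arm holds its last target. There are 200 camera calls.

## Working session

There is one attempt and no reset: what is moved stays moved. The work goes in short steps, Python scripts to look and compute and a tool call to move; the robot and the scene stay as the last step left them, time stands still between calls to the robot, and variables do not carry over. Pictures are saved under pics/ and viewed, about 8 in all and at most 12, crops included, and the job is handed in when it is done.

Besides the shell and the picture viewer there is one more tool, called after "Request:" as name(argument=value, ...) on one line, values as JSON. servo_tool: Moves the arm, as the interface text tells. Shifts and turns lie within -1 to 1; 1 stands for 0.25 m of shift or 1.5 rad of turn. Its arguments: {"type":"object","properties":{"rows":{"type":"array"},"newtons":{"type":"number"}},"required":["rows"]}

```bash
ls; mkdir -p pics; python3 - <<'E'
from station import *
import cv2,numpy as np
s=sense();print(s)
for n in ["scene","side","wrist"]:
    print(n,camera_info(n))
    p,d=capture(n); cv2.imwrite(f"pics/{n}0.png",p[:,:,::-1]); np.save(f"pics/{n}0.npy",d)
E
```

```text
pics
{'clock': 0.0, 'joint_pos': array([-1.39592331e-01,  3.13993392e-01,  4.49664764e-02,  1.30357585e+00,
        5.70101255e-06,  1.43116151e+00]), 'qd': array([-7.53711839e-04, -4.67813022e-04,  5.31303568e-04,  5.70775517e-04,
        8.78140854e-04,  9.85628729e-05]), 'joint_torque': array([-2.90074182e-03, -4.80629075e+01,  2.98531097e+01,  1.95313990e-02,
       -3.83516899e-04, -4.27451073e-05]), 'ee_pos': array([5.74518657e-01, 6.40606798e-05, 2.44407708e-01]), 'eef_rot': array([ 7.07091474e-01,  7.07121511e-01, -5.41303616e-04, -7.23051513e-04]), 'contact_force': array([ 0.21586546,  0.49531431, -0.25718081]), 'moment': array([ 0.04059816, -0.09546176, -0.00697071]), 'width': 0.08532665072826824}
scene {'fx': 511.1609423797257, 'fy': 511.1609423797257, 'cx': 329.48300398001294, 'cy': 243.72006315090997, 'position': array([ 1.05371972, -0.71671081,  0.80588045]), 'attitude': array([ 0.84814593,  0.22650318, -0.11767411, -0.46421718])}
side {'fx': 456.26827956540353, 'fy': 456.26827956540353, 'cx': 314.76169277196533, 'cy': 244.91656008922445, 'position': array([-0.09806337,  0.79323283,  0.78995357]), 'attitude': array([-0.34682937,  0.81066219, -0.43273578,  0.18781894])}
wrist {'fx': 371.64829954431775, 'fy': 371.64829954431775, 'cx': 319.1205051912943, 'cy': 244.28364596681917, 'position': array([0.57516986, 0.07617621, 0.37330997]), 'attitude': array([ 9.88302487e-01, -2.25904696e-04, -6.13658318e-04,  1.52504974e-01])}
```

View pics/scene0.png

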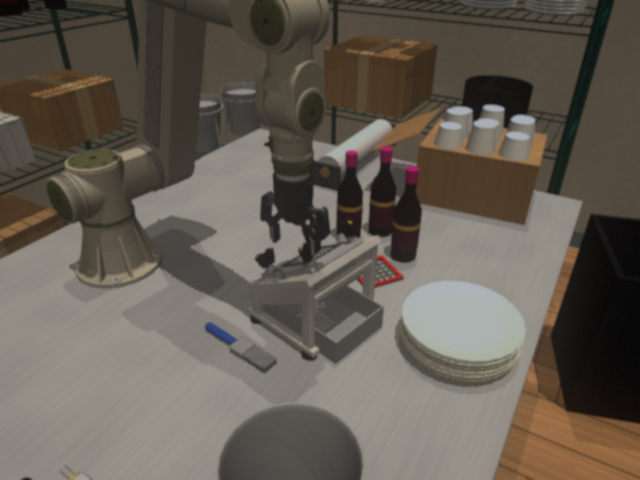

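View pics/side0.png

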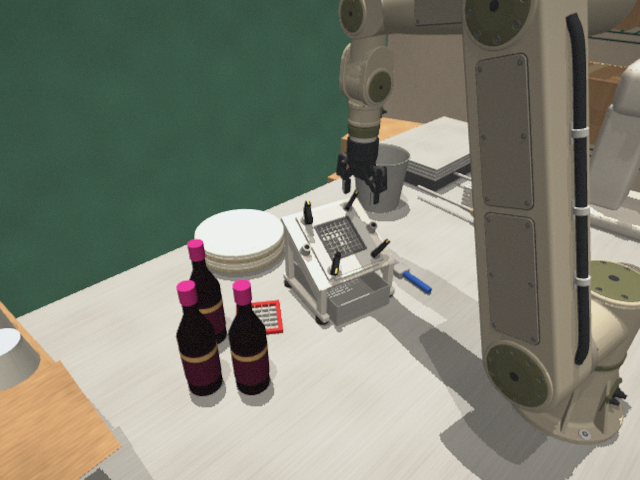

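View pics/wrist0.png

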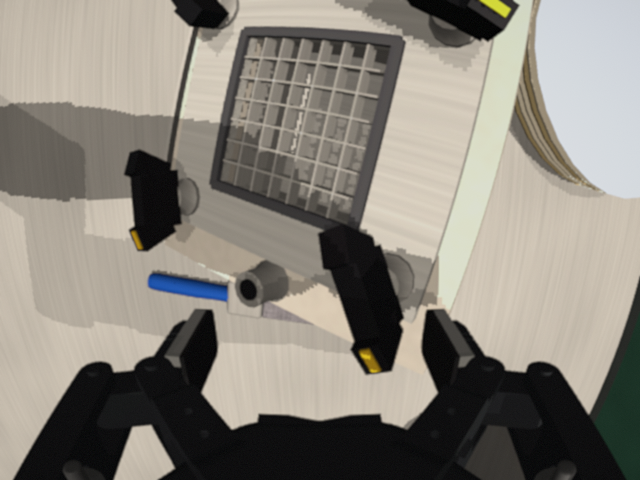

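The wrist view shows the plate with its grid-frame corners at about (243,28), (404,38), (362,225) and (212,187). Nuts are visible at the top left, top right, mid left and (360,300). The side view shows all four nuts at about (308,212), (351,200), (336,263) and (381,248), plus sockets. I'll fit the cutter pose from the depth data and those corners.

```bash
cat > h.py <<'E'
import numpy as np,cv2
from scipy.spatial.transform import Rotation as R
from scipy.optimize import least_squares
from station import *
def cloud(name,d,ci):
    v,u=np.mgrid[:480,:640].astype(float)
    a=(u-ci['cx'])/ci['fx'];b=(v-ci['cy'])/ci['fy']
    if name=='wrist':
        r=np.hypot(a,b)+1e-9;k=np.tan(np.minimum(r,1.5))/r;a,b=a*k,b*k
    return (np.dstack([a,b,np.ones_like(a)])*d[...,None])@R.from_quat(ci['attitude']).as_matrix().T+ci['position']
def proj(name,P,ci):
    p=(np.atleast_2d(P)-ci['position'])@R.from_quat(ci['attitude']).as_matrix()
    a,b=p[:,0]/p[:,2],p[:,1]/p[:,2]
    if name=='wrist':
        r=np.hypot(a,b)+1e-9;k=np.arctan(r)/r;a,b=a*k,b*k
    return np.c_[a*ci['fx']+ci['cx'],b*ci['fy']+ci['cy']]
def bed(x,y,yaw):
    M=(R.from_euler('z',yaw)*R.from_euler('y',-np.pi/6)).as_matrix()
    return M,np.array([x,y,.16])
NUT={'LL':(-.074,.064),'LR':(-.074,-.064),'HL':(.074,.064),'HR':(.074,-.064)}
E
python3 - <<'E'
from h import *
ci={n:camera_info(n) for n in("scene","side","wrist")}
pic={n:cv2.imread(f"pics/{n}0.png") for n in ci}
C={n:cloud(n,np.load(f"pics/{n}0.npy"),ci[n]) for n in ci}
D={n:np.load(f"pics/{n}0.npy") for n in ci}
px=np.array([(404,38),(243,28),(212,187),(362,225)],float)  # ordering HL,LL,LR,HR
def res(p,h=.011):
    M,o=bed(*p); c=np.array([(s*.046,t*.046,h) for s,t in((1,1),(-1,1),(-1,-1),(1,-1))])@M.T+o
    return (proj('wrist',c,ci['wrist'])-px).ravel()
for h in(.011,.015):
    f=least_squares(res,[.6,.05,0],args=(h,));print(h,f.x,np.round(f.fun,1))
p=f.x
for n in("side","wrist","scene"):
    M,o=bed(*p);q=(C[n]-o)@M;ok=D[n]>0
    m=ok&(abs(q[...,0])<.09)&(abs(q[...,1])<.08)&(abs(q[...,2])<.06)
    pl=m&(pic[n].min(2)>120)&(abs(q[...,2]-.011)<.02)
    Q=C[n][pl];c=Q.mean(0);w=np.linalg.svd(Q-c,full_matrices=False)[2][2];w*=np.sign(w[2])
    print(n,pl.sum(),"plate z in bed",np.median(q[pl][:,2]),"normal yaw/tilt",np.arctan2(-w[1],-w[0]),np.degrees(np.arccos(w[2])))
    for k,(x,y) in NUT.items():
        b=m&(pic[n].max(2)<60)&(np.hypot(q[...,0]-x,q[...,1]-y)<.04)&(q[...,2]>.022)&(q[...,2]<.065)
        yel=m&(pic[n][...,2]>110)&(pic[n][...,0]<70)&(np.hypot(q[...,0]-x,q[...,1]-y)<.04)&(q[...,2]>.02)
        if b.sum()<20: print(k,b.sum());continue
        B=q[b][:,:2];(cx,cy),(w_,h_),_=cv2.minAreaRect((B*1000).astype(np.float32))
        e=np.linalg.svd(B-B.mean(0),full_matrices=False)[2][0]
        print(k,b.sum(),"mid",np.round([cx,cy],1),"size",round(w_),round(h_),"ang",round(np.degrees(np.arctan2(e[1],e[0])),1),"z",np.round(np.percentile(q[b][:,2],[2,98]),3),"yel",yel.sum(),np.round(q[yel].mean(0),3) if yel.sum() else '')
E
```

```text
0.011 [ 0.56892287  0.08309174 -0.19439418] [-9.5  3.6  7.2  7.5 12.2 -7.1 -5.7 -4.2]
0.015 [ 0.5708715   0.0826465  -0.19449965] [-8.1  2.2  6.1  6.2 10.8 -6.2 -5.  -2.3]
side 2124 plate z in bed 0.013425152821451033 normal yaw/tilt -0.21920041439508817 29.993217174271326
LL 90 mid [-71.9  64.2] size 12 43 ang 138.7 z [0.041 0.059] yel 0 
LR 70 mid [-83.1 -55.8] size 9 49 ang -76.3 z [0.031 0.059] yel 0 
HL 122 mid [66.  65.7] size 14 49 ang 159.6 z [0.034 0.058] yel 2 [0.088 0.056 0.059]
HR 54 mid [ 62.5 -59.7] size 9 48 ang 124.4 z [0.034 0.058] yel 0 
wrist 38766 plate z in bed 0.012961822779314455 normal yaw/tilt -0.21902422873453897 29.81254844949247
LL 1165 mid [-62.1  54.2] size 13 29 ang -49.1 z [0.026 0.059] yel 0 
LR 3360 mid [-80.  -57.7] size 15 50 ang -71.8 z [0.028 0.059] yel 0 
HL 1660 mid [71.7 53.9] size 7 39 ang -18.9 z [0.024 0.059] yel 0 
HR 6027 mid [ 66.1 -62.2] size 13 51 ang -53.1 z [0.029 0.06 ] yel 0 
scene 205 plate z in bed 0.013921008908411588 normal yaw/tilt -0.25000853449434374 28.953047197613753
LL 42 mid [-55.3  49.1] size 9 15 ang -31.7 z [0.032 0.058] yel 0 
LR 151 mid [-76.1 -59. ] size 11 45 ang -71.7 z [0.029 0.058] yel 0 
HL 142 mid [67.6 60.2] size 14 51 ang -21.5 z [0.026 0.059] yel 0 
HR 86 mid [ 66.6 -64.7] size 14 45 ang -53.6 z [0.027 0.059] yel 0
```

```bash
cat > fit.py <<'E'
from h import *
ci={n:camera_info(n) for n in("scene","side")}
import sys
wi=dict(fx=371.64829954431775,fy=371.64829954431775,cx=319.1205051912943,cy=244.28364596681917,position=np.array([0.57516986,0.07617621,0.37330997]),attitude=np.array([9.88302487e-01,-2.25904696e-04,-6.13658318e-04,1.52504974e-01]))
ci['wrist']=wi
pic={n:cv2.imread(f"pics/{n}0.png") for n in ci}
D={n:np.load(f"pics/{n}0.npy") for n in ci};C={n:cloud(n,D[n],ci[n]) for n in ci}
px=np.array([(404,38),(243,28),(212,187),(362,225)],float)
def res(p):
    M,o=bed(*p[:3]); c=np.array([(s*p[3],t*p[3],p[4]) for s,t in((1,1),(-1,1),(-1,-1),(1,-1))])@M.T+o
    return np.r_[(proj('wrist',c,wi)-px).ravel(),(p[4]-.0125)/.0005]
f=least_squares(res,[.57,.08,-.2,.046,.012],x_scale=[.01,.01,.01,.01,.01]);print(f.x,np.round(f.fun,1))
p=f.x[:3]
for it in range(3):
    M,o=bed(*p);S=[];T=[];out={}
    for n in("side","wrist","scene"):
        q=(C[n]-o)@M
        for k,(x,y) in NUT.items():
            r=np.hypot(q[...,0]-x,q[...,1]-y)
            m=(D[n]>0)&(r<.036)&(q[...,2]>.03)&(q[...,2]<.062)
            if m.sum()<40 or (n=='wrist' and k in('LL','HL')) or (n=='scene' and k=='LL'):continue
            B=q[m][:,:2];(cx,cy),sz,_=cv2.minAreaRect((B*1000).astype(np.float32))
            e=np.linalg.svd(B-B.mean(0),full_matrices=False)[2][0]
            print(it,n,k,m.sum(),np.round([cx-x*1e3,cy-y*1e3],1),np.round(sz),round(np.degrees(np.arctan2(e[1],e[0]))%180,1))
            S.append((M@[cx/1e3,cy/1e3,.04]+o)[:2]);T.append((x,y))
    S=np.array(S);T=np.array(T)
    g=least_squares(lambda a:(np.array([(bed(*a)[0]@[t[0],t[1],.04]+bed(*a)[1])[:2] for t in T])-S).ravel(),p,loss='soft_l1',f_scale=.003)
    print("nutfit",g.x)
    if it==0:p=g.x
for n in("side","wrist","scene"):
    M,o=bed(*p);q=(C[n]-o)@M
    m=(D[n]>0)&(abs(q[...,0])<.085)&(abs(q[...,1])<.075)&(pic[n].min(2)>110)&(abs(q[...,2]-.011)<.01)
    print(n,m.sum(),np.median(q[m][:,2]))
E
python3 fit.py
```

```text
[ 0.56846947  0.08333324 -0.19495641  0.04986131  0.0125    ] [-2.2 -4.2  1.7  0.8  4.8 -2.7 -2.5  5.4 -0. ]
0 side LL 170 [0.5 2.8] [13. 61.] 142.5
0 side LR 128 [-3.8  3.5] [13. 60.] 106.4
0 side HL 166 [-0.4 -0.6] [14. 61.] 159.8
0 side HR 149 [8.1 6.9] [40. 64.] 149.3
0 wrist LR 3862 [-2.6  0.7] [15. 62.] 107.7
0 wrist HR 8630 [9.4 4.4] [42. 64.] 139.0
0 scene LR 252 [-2.7  0.3] [17. 64.] 104.4
0 scene HL 199 [ 1.3 -5.2] [15. 63.] 164.2
0 scene HR 194 [ 2.4 -7.8] [29. 58.] 124.0
nutfit [ 0.56866656  0.08414915 -0.20286715]
1 side LL 170 [-0.   1.3] [13. 61.] 142.8
1 side LR 131 [-3.7  2.8] [13. 62.] 107.0
1 side HL 167 [-0.8 -1.1] [14. 61.] 160.3
1 side HR 147 [7.4 6.4] [40. 63.] 149.1
1 wrist LR 3843 [-2.1 -0.8] [15. 62.] 108.1
1 wrist HR 8564 [9.3 4. ] [42. 63.] 138.8
1 scene LR 252 [-2.3 -1.3] [17. 64.] 104.8
1 scene HL 200 [ 0.9 -5.6] [15. 63.] 164.6
1 scene HR 190 [ 2.6 -8.2] [28. 58.] 123.3
nutfit [ 0.56861781  0.08412502 -0.20467535]
2 side LL 170 [-0.   1.3] [13. 61.] 142.8
2 side LR 131 [-3.7  2.8] [13. 62.] 107.0
2 side HL 167 [-0.8 -1.1] [14. 61.] 160.3
2 side HR 147 [7.4 6.4] [40. 63.] 149.1
2 wrist LR 3843 [-2.1 -0.8] [15. 62.] 108.1
2 wrist HR 8564 [9.3 4. ] [42. 63.] 138.8
2 scene LR 252 [-2.3 -1.3] [17. 64.] 104.8
2 scene HL 200 [ 0.9 -5.6] [15. 63.] 164.6
2 scene HR 190 [ 2.6 -8.2] [28. 58.] 123.3
nutfit [ 0.56861781  0.08412502 -0.20467535]
side 1910 0.012203789831000462
wrist 37434 0.011529916731418132
scene 156 0.01294869899615607
```

```bash
cat >> h.py <<'E'
BED=(0.5686,0.0841,-0.2047)
def target(x,y,z,phi,b=None):
    M,o=bed(*(b or BED)); f=np.radians(phi)
    Y=np.array([np.cos(f),np.sin(f),0]);Z=np.array([0,0,-1.]);X=np.cross(Y,Z)
    return M@[x,y,z]+o, M@np.c_[X,Y,Z]
def rel(tp,tR,s=None):
    s=s or sense(); Q=R.from_quat(s['eef_rot']).as_matrix() if isinstance(s,dict) else s[1]
    p=s['ee_pos'] if isinstance(s,dict) else s[0]
    rv=R.from_matrix(Q.T@tR).as_rotvec()
    return np.round(np.r_[Q.T@(tp-p)/.25,rv/1.5],3), round(np.degrees(np.linalg.norm(rv)),1)
E
python3 - <<'E'
from h import *
s=sense();Q=R.from_quat(s['eef_rot']).as_matrix();c=camera_info('wrist')
print("cam in tool",Q.T@(c['position']-s['ee_pos']),"\n",Q.T@R.from_quat(c['attitude']).as_matrix())
cur=(s['ee_pos']+[0,0,.08],Q)
for phi in(80,140,200,212):
    t=target(-.02,.03,.16,phi);print(phi,t[0],*rel(*t,cur));cur=t
E
```

```text
cam in tool [ 0.07616867  0.00038505 -0.12879784] 
 [[-6.32615482e-04 -9.53421974e-01 -3.01639088e-01]
 [ 9.99999689e-01 -7.45256761e-04  2.58351419e-04]
 [-4.71116490e-04 -3.01638831e-01  9.53422149e-01]]
80 [0.47940955 0.13325633 0.28856406] [ 0.533 -0.381  0.145 -0.259 -0.266 -0.775] 73.9
140 [0.47940955 0.13325633 0.28856406] [ 0.     0.     0.    -0.     0.    -0.698] 60.0
200 [0.47940955 0.13325633 0.28856406] [ 0.     0.     0.    -0.    -0.    -0.698] 60.0
212 [0.47940955 0.13325633 0.28856406] [ 0.    0.    0.   -0.   -0.   -0.14] 12.0
```

Request:
servo_tool(rows=[[[0,0,-0.16,0,0,0,1],[0,0,-0.32,0,0,0,1]]])

```text
clock: 0.35
ee_pos: [0.5738, 0.0002, 0.3243]
eef_rot: [0.707, 0.707, -0.001, -0.002]
contact_force: [1.4, -0.4, 0.7]
width: 0.0853
```

Request:
servo_tool(rows=[[[0.533,-0.381,0.145,-0.259,-0.266,-0.775,1],[0.533,-0.381,0.145,-0.259,-0.266,-0.775,1],[0.533,-0.381,0.145,-0.259,-0.266,-0.775,1],[0.533,-0.381,0.145,-0.259,-0.266,-0.775,1],[0.533,-0.381,0.145,-0.259,-0.266,-0.775,1],[0.533,-0.381,0.145,-0.259,-0.266,-0.775,1],[0.533,-0.381,0.145,-0.259,-0.266,-0.775,1],[0.533,-0.381,0.145,-0.259,-0.266,-0.775,1],[0.533,-0.381,0.145,-0.259,-0.266,-0.775,1],[0.533,-0.381,0.145,-0.259,-0.266,-0.775,1]]])

```text
clock: 1.35
ee_pos: [0.4782, 0.133, 0.2882]
eef_rot: [0.182, 0.949, -0.004, 0.259]
contact_force: [-0.0, 0.2, -0.2]
width: 0.0855
```

Request:
servo_tool(rows=[[[0,0,0,0,0,-0.768,0.6],[0,0,0,0,0,-0.768,0.6],[0,0,0,0,0,-0.768,0.6],[0,0,0,0,0,-0.768,0.6],[0,0,0,0,0,-0.768,0.6],[0,0,0,0,0,-0.768,0.6],[0,0,0,0,0,-0.768,0.6],[0,0,0,0,0,-0.768,0.6]]])

```text
clock: 2.15
ee_pos: [0.4801, 0.1332, 0.289]
eef_rot: [-0.365, 0.894, -0.145, 0.215]
contact_force: [0.5, -0.7, -0.5]
width: 0.0514
```

Request:
servo_tool(rows=[[[0,0,0,0,0,-0.768,0.6],[0,0,0,0,0,-0.768,0.6],[0,0,0,0,0,-0.768,0.6],[0,0,0,0,0,-0.768,0.6],[0,0,0,0,0,-0.768,0.6],[0,0,0,0,0,-0.768,0.6],[0,0,0,0,0,-0.768,0.6],[0,0,0,0,0,-0.768,0.6],[0,0,0,0,0,-0.768,0.6]]])

```text
clock: 3.05
ee_pos: [0.4801, 0.1332, 0.289]
eef_rot: [0.792, -0.553, 0.238, -0.102]
contact_force: [-0.7, -1.1, 0.2]
width: 0.0513
```

```bash
python3 - <<'E'
from h import *
s=sense();print(s['clock'],s['joint_pos'].round(3),s['ee_pos'],rel(*target(-.02,.03,.16,212)),s['moment'].round(2),s['contact_force'].round(1))
c=camera_info('wrist');p,d=capture('wrist');cv2.imwrite("pics/wrist1.png",p[:,:,::-1]);np.savez("pics/wrist1.npz",d=d,**c)
E
```

```text
3.05 [ 0.231 -0.199 -0.529  0.758 -0.213 -1.744] [0.48007338 0.13320303 0.28902604] (array([-0.001,  0.003,  0.   , -0.   , -0.   , -0.001]), np.float64(0.1)) [0.09 0.43 0.01] [-0.7 -1.1  0.2]
```

View pics/wrist1.png

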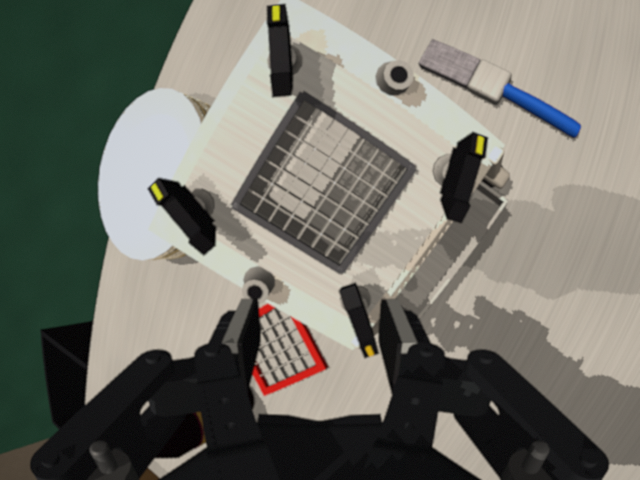

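The wrist view now shows all four nuts clear of the gripper: HR about (280,50), HL (183,215), LR (466,178) and LL (358,320). The sockets are at (398,75) and (258,285). Next I'll refine the fit.

```bash
cat > fit2.py <<'E'
from h import *
z=dict(np.load("pics/wrist1.npz"));pic=cv2.imread("pics/wrist1.png").astype(int);d=z['d'];C=cloud('wrist',d,z)
p=np.array(BED)
hsv=cv2.cvtColor(pic.astype(np.uint8),cv2.COLOR_BGR2HSV)
for it in range(3):
    M,o=bed(*p);q=(C-o)@M;S=[]
    for k,(x,y) in NUT.items():
        r=np.hypot(q[...,0]-x,q[...,1]-y)
        m=(d>0)&(r<.037)&(q[...,2]>.034)&(q[...,2]<.064);B=q[m][:,:2]
        t=m&(q[...,2]>np.percentile(q[m][:,2],90)-.003);T=q[t][:,:2]
        rect=cv2.minAreaRect((B*1000).astype(np.float32));(cx,cy),sz,_=rect
        e=np.linalg.svd(T-T.mean(0),full_matrices=False)[2][0]
        bx=cv2.boxPoints(rect);ed=max((bx[1]-bx[0],bx[2]-bx[1]),key=np.linalg.norm)
        ye=m&(hsv[...,0]>15)&(hsv[...,0]<40)&(hsv[...,1]>120)&(hsv[...,2]>110)
        yv=q[ye][:,:2].mean(0)-[cx/1e3,cy/1e3] if ye.any() else [0,0]
        tc=(T.max(0)+T.min(0))/2*1e3
        if it!=1: print(k,m.sum(),"off",np.round([cx-x*1e3,cy-y*1e3],1),"topoff",np.round(tc-np.array([x,y])*1e3,1),np.round(sz),"ang",round(np.degrees(np.arctan2(e[1],e[0]))%180,1),round(np.degrees(np.arctan2(ed[1],ed[0]))%180,1),"yel",round(np.degrees(np.arctan2(yv[1],yv[0])),1),"zmax",np.percentile(q[m][:,2],97).round(4))
        S.append((M@[cx/1e3,cy/1e3,.045]+o)[:2])
    S=np.array(S)
    p=least_squares(lambda a:(np.array([(bed(*a)[0]@[t[0],t[1],.045]+bed(*a)[1])[:2] for t in NUT.values()])-S).ravel(),p).x if it<2 else p
    print(p)
m=(d>0)&(abs(q[...,0])<.085)&(abs(q[...,1])<.075)&(pic.min(2)>110)&(abs(q[...,2]-.011)<.006)
Q=C[m];w=np.linalg.svd(Q-Q.mean(0),full_matrices=False)[2][2];w*=np.sign(w[2])
print("plate z",np.median(q[m][:,2]),"yaw",np.arctan2(-w[1],-w[0]),"tilt",np.degrees(np.arccos(w[2])))
for side in(1,-1):
    m=(d>0)&(np.hypot(q[...,0],q[...,1]-side*.099)<.022)&(q[...,2]>.015)&(q[...,2]<.03);print("socket",side,q[m].mean(0) if m.any() else 0,((q[m].max(0)+q[m].min(0))/2).round(4))
E
python3 fit2.py
```

```text
LL 1340 off [-0.5 -0.9] topoff [ 0.4 -2. ] [13. 64.] ang 142.4 141.7 yel 141.8 zmax 0.058
LR 2368 off [-2.1 -1. ] topoff [-1.1 -2.1] [14. 62.] ang 108.0 107.9 yel -72.2 zmax 0.0591
HL 2277 off [-0.2 -4.1] topoff [-0.3 -3.4] [14. 62.] ang 159.5 158.9 yel -19.2 zmax 0.0579
HR 1979 off [-2.3 -4. ] topoff [-1.9 -3.7] [13. 63.] ang 125.2 125.4 yel -54.3 zmax 0.0595
[ 0.56690366  0.08149066 -0.22302096]
[ 0.56660238  0.08144594 -0.22537309]
LL 1340 off [-0.4  0.3] topoff [ 0.3 -0.3] [13. 64.] ang 143.3 142.8 yel 143.0 zmax 0.058
LR 2325 off [0.1 0.1] topoff [ 0.7 -0.3] [14. 62.] ang 109.0 108.9 yel -71.0 zmax 0.0577
HL 2275 off [-0.1 -0.2] topoff [-0.2  0.4] [14. 62.] ang 160.5 159.8 yel -18.4 zmax 0.0578
HR 1969 off [ 0.1 -0.2] topoff [0.3 0.5] [13. 63.] ang 126.1 126.4 yel -53.4 zmax 0.0581
[ 0.56660238  0.08144594 -0.22537309]
plate z 0.0109941336167165 yaw -0.22649998887327616 tilt 30.023873236947068
socket 1 [0.00055627 0.09659411 0.02181559] [0.0002 0.098  0.0198]
socket -1 [ 0.00035098 -0.09824198  0.02221697] [-0.     -0.0988  0.02  ]
```

```bash
sed -i 's/^BED=.*/BED=(0.5666,0.0814,-0.2254)/' h.py; python3 - <<'E'
from h import *
s=sense();print(s['moment']@R.from_quat(s['eef_rot']).as_matrix())
for z in(.1,.041):print(rel(*target(-.074,.064,z,233)))
E
```

```text
[-0.44429268 -0.25733174 -0.06032089]
(array([-0.228,  0.117,  0.24 , -0.005,  0.005, -0.235]), np.float64(20.2))
(array([-0.226,  0.118,  0.476, -0.005,  0.005, -0.235]), np.float64(20.2))
```

Request:
servo_tool(rows=[[[-0.228,0.117,0.24,-0.005,0.005,-0.235,0.6],[-0.228,0.117,0.24,-0.005,0.005,-0.235,0.6],[-0.228,0.117,0.24,-0.005,0.005,-0.235,0.6],[-0.228,0.117,0.24,-0.005,0.005,-0.235,0.6],[-0.227,0.118,0.32,-0.005,0.005,-0.235,0.6],[-0.227,0.118,0.4,-0.005,0.005,-0.235,0.6],[-0.226,0.118,0.476,-0.005,0.005,-0.235,0.6],[-0.226,0.118,0.476,-0.005,0.005,-0.235,0.6],[-0.226,0.118,0.476,-0.005,0.005,-0.235,0.6]]], newtons=40)

```text
clock: 4.0
ee_pos: [0.4987, 0.1623, 0.1593]
eef_rot: [0.876, -0.407, 0.254, -0.054]
contact_force: [0.8, -0.0, -0.2]
width: 0.0511
```

```bash
cat > st.py <<'E'
import sys
from h import *
def st(*t):
    s=sense();Q=R.from_quat(s['eef_rot']).as_matrix();M,o=bed(*BED)
    y=M.T@Q[:,1];b=M.T@(s['ee_pos']-o)
    print("t",s['clock'],"bed mm",(b*1e3).round(1),"phi",round(np.degrees(np.arctan2(y[1],y[0]))%360,1),"Mtool",(s['moment']@Q).round(3),"F",(s['contact_force']@Q).round(1),"w",s['width'].round(4),"j",s['joint_pos'].round(2))
    for i in range(0,len(t),4): print(rel(*target(*t[i:i+4])))
st(*map(float,sys.argv[1:]))
E
python3 st.py -.074 .064 .041 233; python3 - <<'E'
from h import *
ims=[capture(n)[0][:,:,::-1] for n in("wrist","side")]
cv2.imwrite("pics/g1.png",np.hstack([ims[0][150:480,120:520],ims[1][120:350,220:450].repeat(1,0)[:230].copy() if 0 else cv2.resize(ims[1][150:315,280:480],(400,330))]))
E
```

```text
Traceback (most recent call last):
  File "st.py", line 8, in <module>
    st(*map(float,sys.argv[1:]))
    ~~^^^^^^^^^^^^^^^^^^^^^^^^^^
  File "st.py", line 6, in st
    print("t",s['clock'],"bed mm",(b*1e3).round(1),"phi",round(np.degrees(np.arctan2(y[1],y[0]))%360,1),"Mtool",(s['moment']@Q).round(3),"F",(s['contact_force']@Q).round(1),"w",s['width'].round(4),"j",s['joint_pos'].round(2))
                                                                                                                                                                                 ^^^^^^^^^^^^^^^^
AttributeError: 'float' object has no attribute 'round'
```

View pics/g1.png

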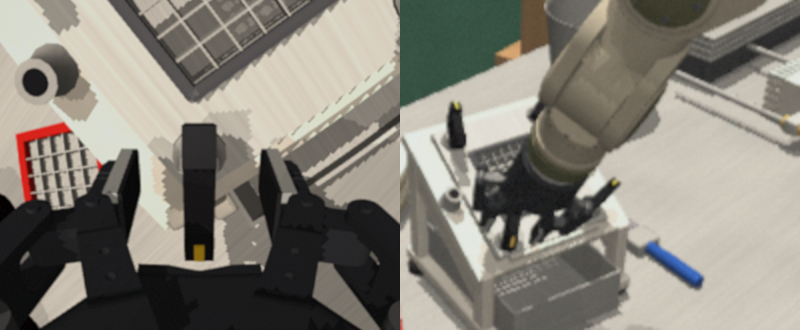

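The nut is upright and centred between the jaws, at about (199,190) in the left half of the picture. Close the jaws.

Request:
servo_tool(rows=[[[0,0,0,0,0,0,0],[0,0,0,0,0,0,0],[0,0,0,0,0,0,0],[0,0,0,0,0,0,0],[0,0,0,0,0,0,0],[0,0,0,0,0,0,0]]], newtons=50)

```text
clock: 4.7
ee_pos: [0.4984, 0.1627, 0.1593]
eef_rot: [0.876, -0.406, 0.254, -0.054]
contact_force: [-3.7, 1.1, 6.0]
width: 0.0107
```

```bash
sed -i "s/s\['width'\].round(4)/round(float(s['width']),4)/" st.py; python3 st.py -.074 .064 .041 233
```

```text
t 4.7 bed mm [-73.6  64.   41.7] phi 233.2 Mtool [-0.488 -0.46   0.08 ] F [-0.4  0.  -7.1] w 0.0107 j [ 0.3  -0.03 -0.72  0.41 -0.25 -2.03]
(array([-0.001,  0.001,  0.003, -0.002, -0.001,  0.002]), np.float64(0.2))
```

Request:
servo_tool(rows=[[[0,0,0,0,0,0.09,0],[0,0,0.001,0,0,0.18,0],[0,0,0.001,0,0,0.27,0],[0,0,0.002,0,0,0.36,0],[0,0,0.002,0,0,0.45,0],[0,0,0.002,0,0,0.54,0],[0,0,0.003,0,0,0.63,0],[0,0,0.003,0,0,0.72,0],[0,0,0.003,0,0,0.81,0],[0,0,0.004,0,0,0.9,0]]])

```text
clock: 5.7
ee_pos: [0.4975, 0.1625, 0.1577]
eef_rot: [-0.429, 0.866, -0.163, 0.2]
contact_force: [-11.9, 1.5, 10.7]
width: 0.011
```

```bash
python3 st.py -.074 .064 .0401 155
```

```text
t 5.7 bed mm [-75.2  63.6  40.8] phi 155.6 Mtool [-1.161  0.914 -0.179] F [  3.2   4.  -15.3] w 0.011 j [ 0.3  -0.03 -0.72  0.41 -0.25 -0.68]
(array([-0.003, -0.004,  0.003,  0.   ,  0.   ,  0.007]), np.float64(0.6))
```

Request:
servo_tool(rows=[[[-0.002,-0.003,-0.001,0,0,0.09,0],[-0.003,-0.004,0,0,0,0.18,0],[-0.003,-0.004,0,0,0,0.27,0],[-0.003,-0.004,0,0,0,0.36,0],[-0.003,-0.004,0,0,0,0.45,0],[-0.003,-0.004,0.001,0,0,0.54,0],[-0.003,-0.004,0.001,0,0,0.63,0],[-0.003,-0.004,0.001,0,0,0.72,0],[-0.003,-0.004,0.001,0,0,0.72,0]]])

```text
clock: 6.6
ee_pos: [0.4974, 0.1636, 0.1569]
eef_rot: [0.075, 0.963, -0.036, 0.254]
contact_force: [-10.8, 4.9, 5.5]
width: 0.011
```

```bash
python3 st.py -.074 .064 .0394 93
```

```text
t 6.6 bed mm [-75.9  64.6  40.2] phi 94.0 Mtool [-0.6    1.961  0.142] F [  7.2   2.9 -10.5] w 0.011 j [ 0.3  -0.02 -0.72  0.41 -0.25  0.4 ]
(array([-0.007, -0.003,  0.003,  0.002, -0.002,  0.011]), np.float64(1.0))
```

```bash
sed -i "s/\"w\",/\"tau6\",s['joint_torque'][5].round(3),\"w\",/" st.py
```

Request:
servo_tool(rows=[[[0.007,0.002,0,0,0,0,0],[0.007,0.002,0,0,0,0.04,0],[0.007,0.002,0,0,0,0.08,0],[0.007,0.002,0.001,0,0,0.12,0]]])

```text
clock: 7.0
ee_pos: [0.4974, 0.1639, 0.1566]
eef_rot: [0.162, 0.952, -0.014, 0.258]
contact_force: [-8.6, 2.7, 8.4]
width: 0.0107
```

```bash
python3 st.py
```

```text
t 7.0 bed mm [-76.1  65.   40. ] phi 83.6 Mtool [-0.121  1.424 -0.187] F [  3.7   0.3 -11.8] tau6 -0.401 w 0.0107 j [ 0.3  -0.02 -0.72  0.41 -0.25  0.58]
```

Request:
servo_tool(rows=[[[0,0,0,0,0,0.04,0],[0,0,0,0,0,0.08,0]]])

```text
clock: 7.2
ee_pos: [0.4975, 0.164, 0.1567]
eef_rot: [0.218, 0.941, 0.002, 0.258]
contact_force: [-6.8, 2.7, 5.9]
width: 0.0108
```

```bash
python3 st.py
```

```text
t 7.2 bed mm [-76.   65.1  40. ] phi 76.7 Mtool [-0.176  1.384 -0.227] F [ 3.5  0.4 -8.8] tau6 -0.4 w 0.0108 j [ 0.3  -0.02 -0.72  0.41 -0.25  0.7 ]
```

Request:
servo_tool(rows=[[[0,0,0,0,0,0.04,0],[0,0,0,0,0,0.08,0]]])

```text
clock: 7.4
ee_pos: [0.4975, 0.1641, 0.1566]
eef_rot: [0.274, 0.926, 0.018, 0.258]
contact_force: [-6.1, 4.0, 4.6]
width: 0.0111
```

```bash
python3 st.py
```

```text
t 7.4 bed mm [-76.   65.2  40. ] phi 69.9 Mtool [-0.09   1.337 -0.255] F [ 4.3  1.1 -7.4] tau6 -0.399 w 0.0111 j [ 0.3  -0.02 -0.72  0.41 -0.25  0.82]
```

Request:
servo_tool(rows=[[[0,0,0,0,0,0.04,0],[0,0,0,0,0,0.08,0]]])

```text
clock: 7.6
ee_pos: [0.4977, 0.1643, 0.1566]
eef_rot: [0.329, 0.908, 0.033, 0.256]
contact_force: [-4.8, 5.1, 4.0]
width: 0.0109
```

```bash
python3 st.py
```

```text
t 7.6 bed mm [-75.9  65.3  39.9] phi 63.0 Mtool [-0.03   1.36  -0.263] F [ 4.5  2.2 -6.3] tau6 -0.397 w 0.0109 j [ 0.3  -0.02 -0.72  0.41 -0.25  0.94]
```

Turned 170° with no firm point yet, so I'll continue.

Request:
servo_tool(rows=[[[0,0,0,0,0,0.04,0],[0,0,0,0,0,0.08,0]]])

```text
clock: 7.8
ee_pos: [0.4978, 0.1644, 0.1567]
eef_rot: [0.383, 0.887, 0.049, 0.254]
contact_force: [-3.7, 4.7, 1.9]
width: 0.0111
```

```bash
python3 st.py
```

```text
t 7.8 bed mm [-75.8  65.5  39.9] phi 56.2 Mtool [-0.02   1.323 -0.513] F [ 4.7  1.4 -3.9] tau6 -0.105 w 0.0111 j [ 0.3  -0.02 -0.72  0.41 -0.25  1.06]
```

Request:
servo_tool(rows=[[[0,0,0,0,0,0.04,0],[0,0,0,0,0,0.08,0]]])

```text
clock: 8.0
ee_pos: [0.4979, 0.1644, 0.1566]
eef_rot: [0.435, 0.862, 0.064, 0.25]
contact_force: [-2.7, 5.2, 2.5]
width: 0.0109
```

```bash
python3 st.py
```

```text
t 8.0 bed mm [-75.8  65.6  39.9] phi 49.3 Mtool [ 0.046  1.314 -0.818] F [ 4.5  2.1 -4. ] tau6 0.161 w 0.0109 j [ 0.3  -0.02 -0.72  0.41 -0.25  1.18]
```

LL went firm at about 173°: torque jumped to 0.51 and then 0.82 N m. I'll release it and back off, turning back on the way to HR.

Request:
servo_tool(rows=[[[0,0,0,0,0,0,0.6],[0,0,0,0,0,0,0.6],[0,0,0,0,0,0,0.6],[0,0,0,0,0,0,0.6],[0,0,-0.12,0,0,0,0.6],[0,0,-0.24,0,0,0,0.6],[0,0,-0.28,0,0,-0.1,0.6],[0,0,-0.28,0,0,-0.1,0.6]]])

```text
clock: 8.8
ee_pos: [0.4651, 0.1713, 0.2197]
eef_rot: [0.369, 0.892, 0.045, 0.257]
contact_force: [-0.6, 0.3, -0.3]
width: 0.0512
```

```bash
python3 st.py .0733 -.0632 .11 140; python3 - <<'E'
from h import *
print(rel(*target(.0733,-.0632,.11,216),target(.0733,-.0632,.11,140)))
E
```

```text
t 8.8 bed mm [-73.2  65.  111.2] phi 57.9 Mtool [ 0.189  0.367 -0.048] F [ 0.7 -0.2 -0.1] tau6 -0.93 w 0.0512 j [ 0.35 -0.14 -0.65  0.6  -0.27  1.07]
(array([-0.769, -0.123,  0.006,  0.001,  0.003, -0.955]), np.float64(82.1))
(array([ 0.   ,  0.   ,  0.   , -0.   , -0.   , -0.884]), np.float64(76.0))
```

Request:
servo_tool(rows=[[[-0.769,-0.123,0.006,0.001,0.003,-0.955,0.6],[-0.769,-0.123,0.006,0.001,0.003,-0.955,0.6],[-0.769,-0.123,0.006,0.001,0.003,-0.955,0.6],[-0.769,-0.123,0.006,0.001,0.003,-0.955,0.6],[-0.769,-0.123,0.006,0.001,0.003,-0.955,0.6],[-0.769,-0.123,0.006,0.001,0.003,-0.955,0.6],[-0.769,-0.123,0.006,0.001,0.003,-0.955,0.6],[-0.769,-0.123,0.006,0.001,0.003,-0.955,0.6],[-0.769,-0.123,0.006,0.001,0.003,-0.955,0.6],[-0.769,-0.123,0.006,0.001,0.003,-0.955,0.6]]])

```text
clock: 9.8
ee_pos: [0.56, 0.0168, 0.2881]
eef_rot: [-0.307, 0.916, -0.135, 0.218]
contact_force: [-0.3, 0.1, 0.2]
width: 0.0512
```

Request:
servo_tool(rows=[[[0,0,0,0,0,-0.884,0.6],[0,0,0,0,0,-0.884,0.6],[0,0,0,0,0,-0.884,0.6],[0,0,0,0,0,-0.884,0.6],[0,0,0,0,0,-0.884,0.6],[0,0,0,0,0,-0.884,0.6],[0,0,0,0,0,-0.884,0.6],[0,0,0,0,0,-0.884,0.6],[0,0,0,0,0,-0.884,0.6],[0,0,0,0,0,-0.884,0.6]]])

```text
clock: 10.8
ee_pos: [0.56, 0.017, 0.2882]
eef_rot: [0.805, -0.535, 0.24, -0.09]
contact_force: [-0.1, 0.2, -0.6]
width: 0.0513
```

```bash
python3 st.py .0733 -.0632 .041 216
```

```text
t 10.8 bed mm [ 71.  -64.3 107. ] phi 215.7 Mtool [-0.325 -0.264  0.001] F [-0.4  0.3  0.5] tau6 -0.876 w 0.0513 j [-0.07 -0.11 -0.46  0.7  -0.08 -2.06]
(array([ 0.002, -0.011,  0.264,  0.003,  0.001, -0.003]), np.float64(0.4))
```

Request:
servo_tool(rows=[[[0.002,-0.011,0.08,0.003,0.001,-0.003,0.6],[0.002,-0.011,0.17,0.003,0.001,-0.003,0.6],[0.002,-0.011,0.264,0.003,0.001,-0.003,0.6],[0.002,-0.011,0.264,0.003,0.001,-0.003,0.6],[0.002,-0.011,0.264,0.003,0.001,-0.003,0.6]]])

```text
clock: 11.3
ee_pos: [0.594, 0.0104, 0.2326]
eef_rot: [0.806, -0.533, 0.242, -0.091]
contact_force: [-0.3, 0.1, -0.2]
width: 0.0511
```

```bash
python3 st.py .0733 -.0632 .041 216
```

```text
t 11.3 bed mm [ 73.2 -63.   41.6] phi 215.9 Mtool [-0.353 -0.224 -0.024] F [-0.2  0.3  0.1] tau6 0.03 w 0.0511 j [-0.08 -0.01 -0.51  0.55 -0.07 -2.07]
(array([ 0.001, -0.   ,  0.003,  0.   , -0.   , -0.001]), np.float64(0.1))
```

Request:
servo_tool(rows=[[[0,0,0,0,0,0,0],[0,0,0,0,0,0,0],[0,0,0,0,0,0,0],[0,0,0,0,0,0,0],[0,0,0,0,0,0,0],[0,0,0,0,0,0,0]]])

```text
clock: 11.9
ee_pos: [0.5938, 0.0102, 0.2346]
eef_rot: [0.806, -0.532, 0.244, -0.09]
contact_force: [-7.2, -1.2, 5.0]
width: 0.0111
```

```bash
python3 st.py .0733 -.0632 .041 216
```

```text
t 11.9 bed mm [ 74.  -63.3  43.4] phi 216.1 Mtool [-1.154 -0.127 -0.079] F [ 0.3  4.4 -7.7] tau6 0.106 w 0.0111 j [-0.08 -0.01 -0.51  0.55 -0.07 -2.08]
(array([-0.002,  0.002,  0.01 , -0.001, -0.002,  0.001]), np.float64(0.2))
```

Request:
servo_tool(rows=[[[0,0,0,0,0,0.09,0],[0,0,0,0,0,0.18,0],[0,0,0,0,0,0.27,0],[0,0,0.001,0,0,0.36,0],[0,0,0.001,0,0,0.45,0],[0,0,0.001,0,0,0.54,0],[0,0,0.001,0,0,0.63,0],[0,0,0.002,0,0,0.72,0],[0,0,0.002,0,0,0.81,0],[0,0,0.002,0,0,0.9,0]]])

```text
clock: 12.9
ee_pos: [0.5933, 0.0101, 0.2334]
eef_rot: [-0.294, 0.92, -0.133, 0.222]
contact_force: [-7.2, -1.8, 2.2]
width: 0.0107
```

```bash
python3 st.py
```

```text
t 12.9 bed mm [ 73.1 -63.6  42.6] phi 138.4 Mtool [-0.481  1.341 -0.206] F [ 5.6  1.2 -5.3] tau6 -1.183 w 0.0107 j [-0.08 -0.01 -0.52  0.55 -0.07 -0.72]
```

Request:
servo_tool(rows=[[[0,0,0,0,0,0.09,0],[0,0,0,0,0,0.18,0],[0,0,0,0,0,0.27,0],[0,0,0.001,0,0,0.36,0],[0,0,0.001,0,0,0.45,0],[0,0,0.001,0,0,0.54,0],[0,0,0.001,0,0,0.63,0],[0,0,0.002,0,0,0.72,0]]])

```text
clock: 13.7
ee_pos: [0.5934, 0.0106, 0.2326]
eef_rot: [0.22, 0.941, 0.001, 0.259]
contact_force: [-8.4, 1.6, 4.1]
width: 0.0109
```

```bash
python3 st.py
```

```text
t 13.7 bed mm [ 72.6 -63.   41.9] phi 76.6 Mtool [ 0.641  1.41  -0.274] F [ 5.1 -1.6 -7.8] tau6 -1.18 w 0.0109 j [-0.08 -0.01 -0.52  0.55 -0.07  0.36]
```

Request:
servo_tool(rows=[[[0.003,-0.001,0,0,0,0.04,0],[0.003,-0.001,0,0,0,0.08,0],[0.003,-0.001,0,0,0,0.12,0],[0.003,-0.001,0,0,0,0.16,0]]])

```text
clock: 14.1
ee_pos: [0.5934, 0.0108, 0.2325]
eef_rot: [0.33, 0.908, 0.032, 0.257]
contact_force: [-3.1, 0.2, 1.1]
width: 0.0112
```

```bash
python3 st.py
```

```text
t 14.1 bed mm [ 72.5 -62.8  41.9] phi 63.0 Mtool [ 0.646  0.856 -0.287] F [ 1.7 -1.4 -2.4] tau6 -0.399 w 0.0112 j [-0.08 -0.01 -0.52  0.55 -0.07  0.6 ]
```

Request:
servo_tool(rows=[[[0,0,0,0,0,0.04,0],[0,0,0,0,0,0.08,0]]])

```text
clock: 14.3
ee_pos: [0.5934, 0.0109, 0.2325]
eef_rot: [0.383, 0.886, 0.047, 0.255]
contact_force: [-3.0, 1.4, 0.6]
width: 0.0111
```

```bash
python3 st.py
```

```text
t 14.3 bed mm [ 72.5 -62.7  41.8] phi 56.1 Mtool [ 0.672  0.797 -0.189] F [ 2.5 -0.8 -2.1] tau6 -0.398 w 0.0111 j [-0.08 -0.01 -0.52  0.55 -0.07  0.72]
```

Request:
servo_tool(rows=[[[0,0,0,0,0,0.04,0],[0,0,0,0,0,0.08,0]]])

```text
clock: 14.5
ee_pos: [0.5935, 0.0109, 0.2324]
eef_rot: [0.436, 0.862, 0.062, 0.252]
contact_force: [-2.6, 1.2, 0.1]
width: 0.0108
```

```bash
python3 st.py
```

```text
t 14.5 bed mm [ 72.5 -62.7  41.8] phi 49.3 Mtool [ 0.667  0.759 -0.389] F [ 2.2 -1.1 -1.4] tau6 -0.228 w 0.0108 j [-0.08 -0.01 -0.52  0.55 -0.07  0.83]
```

Request:
servo_tool(rows=[[[0,0,0,0,0,0.04,0],[0,0,0,0,0,0.08,0]]])

```text
clock: 14.7
ee_pos: [0.5935, 0.011, 0.2324]
eef_rot: [0.486, 0.834, 0.077, 0.247]
contact_force: [-2.0, -0.0, -0.8]
width: 0.0113
```

```bash
python3 st.py
```

```text
t 14.7 bed mm [ 72.5 -62.6  41.7] phi 42.4 Mtool [ 0.68   0.643 -0.641] F [ 1.  -1.8 -0.3] tau6 0.05 w 0.0113 j [-0.08 -0.01 -0.52  0.55 -0.07  0.95]
```

HR went firm at about 166°, with 0.64 N m at the end. I'll release it and go to LR.

Request:
servo_tool(rows=[[[0,0,0,0,0,0,0.6],[0,0,0,0,0,0,0.6],[0,0,0,0,0,0,0.6],[0,0,0,0,0,0,0.6],[0,0,-0.12,0,0,0,0.6],[0,0,-0.24,0,0,0,0.6],[0,0,-0.28,0,0,-0.1,0.6],[0,0,-0.28,0,0,-0.1,0.6],[0,0,-0.28,0,0,-0.1,0.6]]])

```text
clock: 15.6
ee_pos: [0.5601, 0.0184, 0.2927]
eef_rot: [0.423, 0.868, 0.059, 0.253]
contact_force: [-0.9, 0.4, -0.4]
width: 0.0509
```

```bash
python3 st.py -.0747 -.0632 .11 125; python3 - <<'E'
from h import *
print(rel(*target(.0733,-.0632,.11,199),target(.0733,-.0632,.11,125)))
E
```

```text
t 15.6 bed mm [ 73.1 -62.9 111.1] phi 50.9 Mtool [ 0.312  0.356 -0.011] F [ 1.  -0.5 -0.2] tau6 -0.084 w 0.0509 j [-0.07 -0.11 -0.46  0.71 -0.08  0.82]
(array([ 0.458, -0.374,  0.003,  0.   ,  0.001, -0.862]), np.float64(74.1))
(array([ 0.   ,  0.   ,  0.   , -0.   , -0.   , -0.861]), np.float64(74.0))
```

Request:
servo_tool(rows=[[[0.458,-0.374,0.003,0,0.001,-0.862,0.6],[0.458,-0.374,0.003,0,0.001,-0.862,0.6],[0.458,-0.374,0.003,0,0.001,-0.862,0.6],[0.458,-0.374,0.003,0,0.001,-0.862,0.6],[0.458,-0.374,0.003,0,0.001,-0.862,0.6],[0.458,-0.374,0.003,0,0.001,-0.862,0.6],[0.458,-0.374,0.003,0,0.001,-0.862,0.6],[0.458,-0.374,0.003,0,0.001,-0.862,0.6],[0.458,-0.374,0.003,0,0.001,-0.862,0.6],[0.458,-0.374,0.003,0,0.001,-0.862,0.6]]])

```text
clock: 16.6
ee_pos: [0.4351, 0.046, 0.2167]
eef_rot: [-0.186, 0.948, -0.105, 0.236]
contact_force: [0.4, 0.1, 0.6]
width: 0.0512
```

Request:
servo_tool(rows=[[[0,0,0,0,0,-0.861,0.6],[0,0,0,0,0,-0.861,0.6],[0,0,0,0,0,-0.861,0.6],[0,0,0,0,0,-0.861,0.6],[0,0,0,0,0,-0.861,0.6],[0,0,0,0,0,-0.861,0.6],[0,0,0,0,0,-0.861,0.6],[0,0,0,0,0,-0.861,0.6],[0,0,0,0,0,-0.861,0.6],[0,0,0,0,0,-0.861,0.6]]])

```text
clock: 17.6
ee_pos: [0.4353, 0.046, 0.2172]
eef_rot: [0.718, -0.646, 0.226, -0.125]
contact_force: [0.1, -0.3, 0.0]
width: 0.0514
```

```bash
python3 st.py -.0747 -.0632 .042 199
```

```text
t 17.6 bed mm [-75.3 -63.9 109.6] phi 199.0 Mtool [-0.439 -0.152 -0.032] F [ 0.3 -0.   0. ] tau6 -0.649 w 0.0514 j [-0.01 -0.32 -0.79  0.58 -0.11 -1.71]
(array([-0.002, -0.003,  0.27 ,  0.001,  0.   , -0.   ]), np.float64(0.1))
```

Request:
servo_tool(rows=[[[-0.002,-0.003,0.09,0.001,0,0,0.6],[-0.002,-0.003,0.18,0.001,0,0,0.6],[-0.002,-0.003,0.27,0.001,0,0,0.6],[-0.002,-0.003,0.27,0.001,0,0,0.6],[-0.002,-0.003,0.27,0.001,0,0,0.6],[-0.002,-0.003,0.27,0.001,0,0,0],[-0.002,-0.003,0.27,0.001,0,0,0],[-0.002,-0.003,0.27,0.001,0,0,0],[-0.002,-0.003,0.27,0.001,0,0,0],[-0.002,-0.003,0.27,0.001,0,0,0],[-0.002,-0.003,0.27,0.001,0,0,0]]])

```text
clock: 18.7
ee_pos: [0.4685, 0.0391, 0.1606]
eef_rot: [0.719, -0.645, 0.227, -0.126]
contact_force: [-7.7, 0.0, 7.0]
width: 0.011
```

```bash
python3 st.py -.0747 -.0632 .042 199
```

```text
t 18.7 bed mm [-74.3 -63.2  43.6] phi 199.2 Mtool [-1.116 -0.049  0.087] F [ 0.6  3.4 -9.8] tau6 -0.087 w 0.011 j [-0.03 -0.19 -0.86  0.38 -0.1  -1.73]
(array([-0.   ,  0.001,  0.006, -0.001, -0.   ,  0.002]), np.float64(0.2))
```

Gripped. Turn to about 139°, then on to 153°.

Request:
servo_tool(rows=[[[0,0,0,0,0,0.09,0],[0,0,0,0,0,0.18,0],[0,0,0,0,0,0.27,0],[0,0,0.001,0,0,0.36,0],[0,0,0.001,0,0,0.45,0],[0,0,0.001,0,0,0.54,0],[0,0,0.001,0,0,0.63,0],[0,0,0.002,0,0,0.72,0],[0,0,0.002,0,0,0.81,0],[0,0,0.002,0,0,0.9,0]]])

```text
clock: 19.7
ee_pos: [0.4685, 0.0389, 0.1597]
eef_rot: [-0.156, 0.953, -0.098, 0.24]
contact_force: [-5.1, -0.9, 2.3]
width: 0.0107
```

```bash
python3 st.py
```

```text
t 19.7 bed mm [-74.8 -63.4  42.8] phi 121.5 Mtool [-0.124  1.089 -0.197] F [ 3.6 -0.2 -4.3] tau6 -1.201 w 0.0107 j [-0.03 -0.19 -0.86  0.38 -0.1  -0.38]
```

Request:
servo_tool(rows=[[[0,0,0,0,0,0.09,0],[0,0,0,0,0,0.18,0],[0,0,0,0,0,0.27,0],[0,0,0.001,0,0,0.36,0],[0,0,0.001,0,0,0.45,0],[0,0,0.001,0,0,0.54,0],[0,0,0.001,0,0,0.63,0],[0,0,0.002,0,0,0.72,0]]])

```text
clock: 20.5
ee_pos: [0.4686, 0.0391, 0.159]
eef_rot: [0.356, 0.898, 0.039, 0.256]
contact_force: [-4.8, 0.5, 4.6]
width: 0.0109
```

Request:
servo_tool(rows=[[[0,0,0,0,0,0.04,0],[0,0,0,0,0,0.08,0],[0,0,0,0,0,0.12,0],[0,0,0,0,0,0.16,0]]])

```text
clock: 20.9
ee_pos: [0.4686, 0.0391, 0.1589]
eef_rot: [0.46, 0.85, 0.069, 0.25]
contact_force: [-1.9, -0.3, 0.8]
width: 0.0108
```

```bash
python3 st.py
```

```text
t 20.9 bed mm [-75.1 -63.1  42.1] phi 46.1 Mtool [ 0.804  0.622 -0.184] F [ 0.3 -1.4 -1.6] tau6 -0.422 w 0.0108 j [-0.03 -0.19 -0.87  0.38 -0.1   0.94]
```

153° turned, still on drag only.

Request:
servo_tool(rows=[[[0,0,0,0,0,0.04,0],[0,0,0,0,0,0.08,0]]])

```text
clock: 21.1
ee_pos: [0.4687, 0.0392, 0.1588]
eef_rot: [0.51, 0.82, 0.084, 0.245]
contact_force: [-1.2, 0.9, -0.2]
width: 0.0109
```

```bash
python3 st.py
```

```text
t 21.1 bed mm [-75.1 -63.   42. ] phi 39.2 Mtool [ 0.755  0.541 -0.18 ] F [ 1.3 -0.6 -0.5] tau6 -0.419 w 0.0109 j [-0.03 -0.19 -0.87  0.38 -0.1   1.06]
```

Request:
servo_tool(rows=[[[0,0,0,0,0,0.04,0],[0,0,0,0,0,0.08,0]]])

```text
clock: 21.3
ee_pos: [0.4687, 0.0392, 0.1588]
eef_rot: [0.558, 0.788, 0.099, 0.24]
contact_force: [-0.9, 0.3, -1.4]
width: 0.0106
```

```bash
python3 st.py
```

```text
t 21.3 bed mm [-75.1 -63.   42. ] phi 32.4 Mtool [ 0.803  0.393 -0.513] F [ 0.9 -1.3  0.8] tau6 -0.186 w 0.0106 j [-0.03 -0.19 -0.87  0.38 -0.1   1.18]
```

Request:
servo_tool(rows=[[[0,0,0,0,0,0.04,0],[0,0,0,0,0,0.06,0]]])

```text
clock: 21.5
ee_pos: [0.4688, 0.0392, 0.1588]
eef_rot: [0.592, 0.763, 0.109, 0.235]
contact_force: [-2.2, 0.4, -0.3]
width: 0.0111
```

```bash
python3 st.py
```

```text
t 21.5 bed mm [-75.  -63.   41.9] phi 27.3 Mtool [ 1.003  0.492 -0.655] F [ 0.9 -1.9 -0.9] tau6 0.521 w 0.0111 j [-0.03 -0.19 -0.87  0.38 -0.1   1.27]
```

Request:
servo_tool(rows=[[[0,0,0,0,0,0,0.6],[0,0,0,0,0,0,0.6],[0,0,0,0,0,0,0.6],[0,0,0,0,0,0,0.6],[0,0,-0.12,0,0,0,0.6],[0,0,-0.24,0,0,0,0.6],[0,0,-0.28,0,0,-0.1,0.6],[0,0,-0.28,0,0,-0.1,0.6],[0,0,-0.28,0,0,-0.1,0.6]]])

```text
clock: 22.4
ee_pos: [0.4356, 0.0468, 0.2196]
eef_rot: [0.534, 0.804, 0.092, 0.243]
contact_force: [-0.0, 1.5, -0.4]
width: 0.0511
```

```bash
python3 st.py .0733 .0648 .11 110; python3 - <<'E'
from h import *
print(rel(*target(.0733,.0648,.11,180),target(.0733,.0648,.11,110)))
E
```

```text
t 22.4 bed mm [-74.1 -63.  111.6] phi 35.7 Mtool [ 0.369  0.238 -0.031] F [1.5 0.5 0.2] tau6 -0.081 w 0.0511 j [-0.   -0.32 -0.79  0.59 -0.11  1.14]
(array([ 0.071,  0.777,  0.008,  0.001,  0.002, -0.864]), np.float64(74.3))
(array([ 0.   ,  0.   ,  0.   , -0.   , -0.   , -0.814]), np.float64(70.0))
```

LR is firm at 0.65 N m. Move to HL, with a final jaw angle of 250°.

Request:
servo_tool(rows=[[[0.071,0.777,0.008,0.001,0.002,-0.864,0.6],[0.071,0.777,0.008,0.001,0.002,-0.864,0.6],[0.071,0.777,0.008,0.001,0.002,-0.864,0.6],[0.071,0.777,0.008,0.001,0.002,-0.864,0.6],[0.071,0.777,0.008,0.001,0.002,-0.864,0.6],[0.071,0.777,0.008,0.001,0.002,-0.864,0.6],[0.071,0.777,0.008,0.001,0.002,-0.864,0.6],[0.071,0.777,0.008,0.001,0.002,-0.864,0.6],[0.071,0.777,0.008,0.001,0.002,-0.864,0.6],[0.071,0.777,0.008,0.001,0.002,-0.864,0.6]]])

```text
clock: 23.4
ee_pos: [0.5888, 0.143, 0.2896]
eef_rot: [-0.06, 0.965, -0.073, 0.246]
contact_force: [-0.8, 0.6, -0.5]
width: 0.0511
```

Request:
servo_tool(rows=[[[0,0,0,0,0,-0.814,0.6],[0,0,0,0,0,-0.814,0.6],[0,0,0,0,0,-0.814,0.6],[0,0,0,0,0,-0.814,0.6],[0,0,0,0,0,-0.814,0.6],[0,0,0,0,0,-0.814,0.6],[0,0,0,0,0,-0.814,0.6],[0,0,0,0,0,-0.814,0.6],[0,0,0,0,0,-0.814,0.6]]])

```text
clock: 24.3
ee_pos: [0.5888, 0.143, 0.2905]
eef_rot: [-0.602, 0.756, -0.202, 0.16]
contact_force: [0.6, 0.1, -0.1]
width: 0.0512
```

Request:
servo_tool(rows=[[[0,0,0,0,0,-0.814,0.6],[0,0,0,0,0,-0.814,0.6],[0,0,0,0,0,-0.814,0.6],[0,0,0,0,0,-0.814,0.6],[0,0,0,0,0,-0.814,0.6],[0,0,0,0,0,-0.814,0.6],[0,0,0,0,0,-0.814,0.6],[0,0,0,0,0,-0.814,0.6],[0,0,0,0,0,-0.814,0.6],[0,0,0,0,0,-0.814,0.6]]])

```text
clock: 25.3
ee_pos: [0.5889, 0.1431, 0.2911]
eef_rot: [0.926, -0.276, 0.257, -0.016]
contact_force: [0.5, 0.1, 0.0]
width: 0.0511
```

```bash
python3 st.py .0733 .0648 .042 250
```

```text
t 25.3 bed mm [ 72.5  65.1 109.6] phi 249.7 Mtool [-0.123 -0.449 -0.024] F [ 0.3 -0.3  0.3] tau6 -0.182 w 0.0511 j [ 0.2   0.01 -0.34  0.74 -0.21 -2.41]
(array([ 0.004, -0.   ,  0.27 ,  0.001,  0.001, -0.003]), np.float64(0.3))
```

Request:
servo_tool(rows=[[[0.004,0,0.09,0.001,0.001,-0.003,0.6],[0.004,0,0.18,0.001,0.001,-0.003,0.6],[0.004,0,0.27,0.001,0.001,-0.003,0.6],[0.004,0,0.27,0.001,0.001,-0.003,0.6],[0.004,0,0.27,0.001,0.001,-0.003,0.6],[0.004,0,0.27,0.001,0.001,-0.003,0],[0.004,0,0.27,0.001,0.001,-0.003,0],[0.004,0,0.27,0.001,0.001,-0.003,0],[0.004,0,0.27,0.001,0.001,-0.003,0],[0.004,0,0.27,0.001,0.001,-0.003,0],[0.004,0,0.27,0.001,0.001,-0.003,0]]])

```text
clock: 26.4
ee_pos: [0.6225, 0.1351, 0.2351]
eef_rot: [0.927, -0.271, 0.26, -0.016]
contact_force: [-5.2, -0.9, 7.2]
width: 0.0114
```

```bash
python3 st.py .0733 .0648 .042 250
```

```text
t 26.4 bed mm [74.4 64.8 43.8] phi 250.3 Mtool [-0.758 -0.45  -0.204] F [ 0.1  2.1 -8.7] tau6 0.162 w 0.0114 j [ 0.18  0.1  -0.39  0.59 -0.2  -2.45]
(array([-0.004,  0.001,  0.007, -0.001, -0.001,  0.004]), np.float64(0.3))
```

Request:
servo_tool(rows=[[[0,0,0,0,0,0.09,0],[0,0,0,0,0,0.18,0],[0,0,0,0,0,0.27,0],[0,0,0.001,0,0,0.36,0],[0,0,0.001,0,0,0.45,0],[0,0,0.001,0,0,0.54,0],[0,0,0.001,0,0,0.63,0],[0,0,0.002,0,0,0.72,0],[0,0,0.002,0,0,0.81,0],[0,0,0.002,0,0,0.9,0]]])

```text
clock: 27.4
ee_pos: [0.6219, 0.1344, 0.2338]
eef_rot: [-0.552, 0.792, -0.192, 0.174]
contact_force: [-7.7, -2.9, 5.8]
width: 0.0109
```

```bash
python3 st.py
```

```text
t 27.4 bed mm [73.3 64.  42.9] phi 172.7 Mtool [-0.877  1.061 -0.207] F [ 4.9  2.4 -8.4] tau6 -1.201 w 0.0109 j [ 0.18  0.1  -0.39  0.59 -0.2  -1.09]
```

Request:
servo_tool(rows=[[[0,0,0,0,0,0.09,0],[0,0,0,0,0,0.18,0],[0,0,0,0,0,0.27,0],[0,0,0.001,0,0,0.36,0],[0,0,0.001,0,0,0.45,0],[0,0,0.001,0,0,0.54,0],[0,0,0.001,0,0,0.63,0],[0,0,0.002,0,0,0.72,0]]])

```text
clock: 28.2
ee_pos: [0.6216, 0.135, 0.2328]
eef_rot: [-0.067, 0.964, -0.075, 0.247]
contact_force: [-9.5, -0.0, 6.8]
width: 0.011
```

Request:
servo_tool(rows=[[[0,0,0,0,0,0.04,0],[0,0,0,0,0,0.08,0],[0,0,0,0,0,0.12,0],[0,0,0,0,0,0.16,0]]])

```text
clock: 28.6
ee_pos: [0.6216, 0.1353, 0.2326]
eef_rot: [0.048, 0.965, -0.045, 0.254]
contact_force: [-6.5, 0.8, 5.2]
width: 0.0112
```

```bash
python3 st.py
```

```text
t 28.6 bed mm [72.3 64.8 42.1] phi 97.3 Mtool [ 0.263  1.377 -0.155] F [ 3.1 -0.3 -7.8] tau6 -0.413 w 0.0112 j [ 0.18  0.1  -0.39  0.59 -0.2   0.23]
```

Request:
servo_tool(rows=[[[0,0,0,0,0,0.04,0],[0,0,0,0,0,0.08,0]]])

```text
clock: 28.8
ee_pos: [0.6216, 0.1354, 0.2326]
eef_rot: [0.105, 0.96, -0.029, 0.257]
contact_force: [-7.7, -0.7, 3.9]
width: 0.0113
```

```bash
python3 st.py
```

```text
t 28.8 bed mm [72.2 64.9 42.1] phi 90.4 Mtool [ 0.272  1.282 -0.163] F [ 4.4 -2.4 -7.1] tau6 -0.408 w 0.0113 j [ 0.18  0.1  -0.39  0.59 -0.2   0.35]
```

Request:
servo_tool(rows=[[[0,0,0,0,0,0.04,0],[0,0,0,0,0,0.08,0]]])

```text
clock: 29.0
ee_pos: [0.6216, 0.1355, 0.2325]
eef_rot: [0.163, 0.952, -0.014, 0.258]
contact_force: [-5.7, 1.0, 3.1]
width: 0.0112
```

```bash
python3 st.py
```

```text
t 29.0 bed mm [72.3 65.  42. ] phi 83.5 Mtool [ 0.418  1.262 -0.203] F [ 3.4 -0.7 -5.5] tau6 -0.403 w 0.0112 j [ 0.18  0.1  -0.39  0.59 -0.19  0.47]
```

Request:
servo_tool(rows=[[[0,0,0,0,0,0.04,0],[0,0,0,0,0,0.08,0]]])

```text
clock: 29.2
ee_pos: [0.6217, 0.1356, 0.2325]
eef_rot: [0.219, 0.941, 0.002, 0.258]
contact_force: [-6.1, 1.4, 2.6]
width: 0.011
```

```bash
python3 st.py
```

```text
t 29.2 bed mm [72.2 65.1 42. ] phi 76.7 Mtool [ 0.455  1.113 -0.607] F [ 4.1 -1.  -5.4] tau6 -0.008 w 0.011 j [ 0.18  0.1  -0.39  0.59 -0.19  0.58]
```

Request:
servo_tool(rows=[[[0,0,0,0,0,0.04,0],[0,0,0,0,0,0.08,0]]])

```text
clock: 29.4
ee_pos: [0.6217, 0.1357, 0.2325]
eef_rot: [0.275, 0.926, 0.017, 0.258]
contact_force: [-5.4, 1.9, 2.6]
width: 0.0112
```

```bash
python3 st.py
```

```text
t 29.4 bed mm [72.2 65.3 41.9] phi 69.8 Mtool [ 0.5    1.028 -0.867] F [ 3.7 -0.7 -5.1] tau6 0.255 w 0.0112 j [ 0.18  0.1  -0.39  0.59 -0.19  0.7 ]
```

HL went firm at about 168°. I'll release it, withdraw, and check all four with the wrist camera.

Request:
servo_tool(rows=[[[0,0,0,0,0,0,0.6],[0,0,0,0,0,0,0.6],[0,0,0,0,0,0,0.6],[0,0,0,0,0,0,0.6],[0,0,-0.12,0,0,0,0.6],[0,0,-0.24,0,0,0,0.6],[0,0,-0.28,0,0,-0.1,0.6],[0,0,-0.28,0,0,-0.1,0.6]]])

```text
clock: 30.2
ee_pos: [0.5895, 0.1432, 0.296]
eef_rot: [0.204, 0.943, -0.002, 0.261]
contact_force: [-0.1, 0.2, 0.1]
width: 0.051
```

```bash
python3 st.py -.02 -.03 .16 32
```

```text
t 30.2 bed mm [ 75.3  65.4 113.6] phi 78.5 Mtool [0.018 0.457 0.013] F [ 0.1  0.1 -0.2] tau6 -0.954 w 0.051 j [ 0.2   0.01 -0.33  0.74 -0.21  0.58]
(array([ 0.297, -0.449, -0.189,  0.003,  0.001,  0.54 ]), np.float64(46.5))
```

Request:
servo_tool(rows=[[[0.14,-0.417,-0.189,0.003,0.001,0.54,0.6],[0.14,-0.417,-0.189,0.003,0.001,0.54,0.6],[0.14,-0.417,-0.189,0.003,0.001,0.54,0.6],[0.14,-0.417,-0.189,0.003,0.001,0.54,0.6],[0.14,-0.417,-0.189,0.003,0.001,0.54,0.6],[0.14,-0.417,-0.189,0.003,0.001,0.54,0.6],[0.14,-0.417,-0.189,0.003,0.001,0.54,0.6],[0.14,-0.417,-0.189,0.003,0.001,0.54,0.6]]])

```text
clock: 31.0
ee_pos: [0.4979, 0.0658, 0.3057]
eef_rot: [0.561, 0.787, 0.097, 0.238]
contact_force: [0.2, 0.3, -0.6]
width: 0.0515
```

```bash
python3 - <<'E'
from h import *
c=camera_info('wrist');p,d=capture('wrist');cv2.imwrite("pics/wrist2.png",p[:,:,::-1]);np.savez("pics/wrist2.npz",d=d,**c)
p,_=capture('side');cv2.imwrite("pics/side2.png",p[:,:,::-1])
E
sed 's/wrist1/wrist2/' fit2.py > fit3.py; python3 fit3.py
```

```text
LL 1764 off [-0. -0.] topoff [1.1 0.2] [12. 62.] ang 150.0 150.3 yel 0.0 zmax 0.0563
LR 2114 off [0.1 0.3] topoff [ 0.5 -0.1] [13. 62.] ang 124.9 124.7 yel 0.0 zmax 0.056
HL 1764 off [ 0.2 -0.2] topoff [ 0.  -0.2] [13. 63.] ang 174.0 173.9 yel 0.0 zmax 0.0562
HR 1313 off [ 0.  -0.1] topoff [-0.2 -0.3] [13. 62.] ang 140.6 140.6 yel -40.5 zmax 0.0561
[ 0.56666912  0.08135134 -0.22666412]
[ 0.56668669  0.08133947 -0.2268188 ]
LL 1764 off [-0.2 -0.1] topoff [1.  0.1] [12. 62.] ang 150.1 150.4 yel 0.0 zmax 0.0564
LR 2113 off [0.1 0.2] topoff [ 0.5 -0.2] [13. 62.] ang 125.0 124.8 yel 0.0 zmax 0.056
HL 1764 off [ 0.1 -0.1] topoff [-0.1 -0.1] [13. 63.] ang 174.0 173.9 yel 0.0 zmax 0.0563
HR 1313 off [ 0. -0.] topoff [-0.2 -0.2] [13. 62.] ang 140.7 140.6 yel -40.5 zmax 0.0561
[ 0.56668669  0.08133947 -0.2268188 ]
plate z 0.00931095424869955 yaw -0.2240251075550122 tilt 29.99963876184653
socket 1 [-0.00054014  0.09825961  0.02236357] [-0.0006  0.0988  0.0201]
socket -1 [-0.00042245 -0.09610534  0.02189048] [ 0.     -0.0974  0.0199]
```

View pics/wrist2.png

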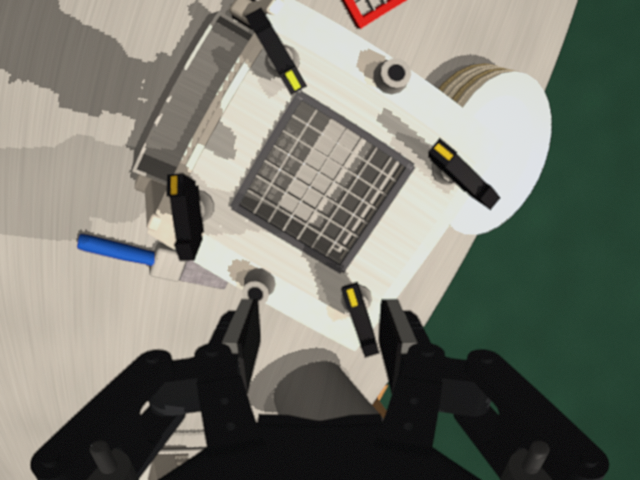

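The wrist view shows all four nuts turned, with yellow marks now near (292,80), (442,150), (352,297) and (174,185). The gripper is clear, and the brush and spare grid are where they were. Hand in the job.

```bash
python3 -c "
from station import *
print(sense()['clock']);print(close_job())"
```

```text
31.1
the job is handed in; nothing more can be done
None
```

I tightened all four wing nuts in cross order and handed the job in at 31.1 s of the 72 s allowed. Each nut was firm before I went on to the next, and I let go of all of them.

| Order | Nut | Turned until firm | Torque when stopped | Past firm when stopped |
|---|---|---|---|---|
| 1 | low left | about 173° | 0.82 N m | about 11° |
| 2 | high right | about 166° | 0.64 N m | about 8° |
| 3 | low right | about 164° | 0.65 N m | about 7° |
| 4 | high left | about 167° | 0.87 N m | about 12° |

All four stayed under the 23° limit, and each springs back to firm when released.

- **Nuts and plate:** the last wrist picture showed the bar angles at the firm positions I expected. The nut tops are level within 0.4 mm. The plate measured about 1.7 mm lower, against a nominal 2 mm.
- **Surroundings:** the gripper is clear of everything, and the brush and spare grid look undisturbed. I did not check the bottles up close afterwards.
- **One disagreement:** my automatic detector for the yellow marks found nothing on three nuts and gave the reverse direction on high right. I judged the marks by eye in the picture instead, and they fit the turns.
- **Contact:** the tool rode up about 2 mm when gripping the last three nuts, probably from the fingertips brushing the hub. The forces I read stayed under about 16 N.

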